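# Load a refill cartridge into the closet freshener and clamp it home

## Task

Load the closet freshener: take the yellow-and-white refill cartridge out of the blue tray, lower it gently into the open cradle until it rests on the sprung seat, and let it go without forcing it down by hand. Then swing the hinged clamp over it and press the clamp's orange tab down until it clicks shut and has driven the cartridge fully home; press steadily and ease off at the click, since more than 30 N would crack the plastic. Leave the scrubber, the dish and the pump bottle where they are.

Things in the scene. Friction and masses are not known exactly. Their poses are not given: they have to be found in the camera images.
- cartridge: Refill cartridge: closed upright block 46 (its x) x 36 (its y) x 62 mm tall, about 60 to 130 g, yellow upper half, white lower half with a green patch; the lowest 8 mm taper in 3.5 mm per side. Origin: centre of its underside, z up. Grip it across the 36 mm, fingertips at most 28 mm below its top. Fits the cradle either way round, its x along the freshener's x. Stands loose in the tray.
- tray: Low open tray of translucent blue plastic, fixed to the shelf, 180 (x) x 270 (y) x 22 mm high, walls and floor 3 mm thick; origin under its centre. Cartridge and scrubber stand on its floor, about 136 mm apart along its y, either one at either end.
- unit: Closet freshener, fixed: white housing 174 (x) x 112 (y) mm, front at its -x; origin on the underside, 20 mm behind (+x) the cradle's centre. Fan housing behind the cradle 78 mm high, two hinge ears 99 mm high. Cradle: dark block, top 60 mm up. Before it a latch post, 16 x 40 mm, 80 mm high, with a rubber stop on it (up to 92 mm) and a steel spring pawl in front.
- cradle_mouth (a point): Centre of the cradle's mouth, 60 mm above the shelf, axes as the freshener's. The well below is 48 (x) x 38 (y) mm, walls upright: 1 mm of room on each side of the cartridge. Let go, the cartridge rests on the sprung seat inside, its top about 30 mm above the mouth.
- cradle_floor (a point): Centre of the well's floor, 40 mm below the mouth. The cartridge is fully home when its underside is here, at most 4 mm above it (its top then 22 to 26 mm above the mouth), and the clamp holds it there.
- seat (a joint): Light grey spring seat in the well: m pushed down from its rest, where its top is 8 mm above the well's floor. It carries the cartridge's weight without moving, first gives way at about 7 N, takes about 15 N to go down 8 mm, and springs back.
- clamp (a joint): Clamp angle, rad: 1.57 upright, 2.15 fully back. Stiff hinge: stays where left, 1 N at the tab moves it. Pad meets the cartridge at 0.15, then the seat spring resists; in the last 10 mm the hook rides over the pawl (6 to 11 N at the tab), clicks, and a hard stop follows at once; where differs per unit: -0.01 to 0.05. Let go, latched: 0 to 0.06; not latched: springs back above 0.1.
- clamp_hinge (a point): Middle of the clamp's hinge axis, which runs along the freshener's y, 90 mm above the shelf, 54 mm behind (+x) the cradle's centre.
- clamp_tab (a point): Centre of the outer face (top face when shut) of the smooth orange thumb tab, 20 x 36 x 6 mm, at the clamp's free end, 124 mm along and 3 mm above the hinge axis when shut; tip at 134 mm. The grey arm to the hinge is 42 mm wide, 6 mm thick. It looks back (+x) when upright: push there to close. Site x runs along the arm to the hinge, z out of that face. Below it hangs a 25 mm skirt with the hook.
- scrubber: Green hard silicone scrubber, 52 x 88 x 30 mm, lying in the tray; origin at the centre of its underside. Leave it alone.
- dish: White ceramic dish, 100 mm across, 28 mm high, standing on the shelf; origin at the centre of its underside. Leave it alone.
- pump_bottle: Closed orange pump bottle with a white push dispenser, 64 mm across, 169 mm high; origin at the centre of its underside. Leave it alone.
Mind the look-alikes: they are no part of the job. There is more than one size of the unit; the job needs the smallest.

How it is judged:
By the outcome, as a careful person would: the job done as asked, in the order asked, and still so for the second after the job is handed in, with the robot touching nothing.
It also fails if it takes over 72 s, if anything falls off the work surface, if the arm or the gripper's body presses on something with over 40 N, if the wrist force passes 120 N, or if a joint passes its speed limit or range.

## Robot

A 7-joint arm with a two-finger parallel gripper is mounted at the origin on the work surface. World frame = base frame: x ahead of the robot, y to its left, z up, the work surface at z = 0. Lengths are in m, angles in rad, forces in N, time in s.
With the tool pointing down it reaches from about 0.4 to 0.875 m from the base axis. Payload 6.5 kg.
Tool frame: the origin (TCP) lies at the very end of the fingers, on their centre line; the grasp point (between the pads) lies 19 mm behind it; z points along the fingers, y is the direction in which the jaws open and shut (so a half turn about z gives the same grasp; the last joint's range is limited). The gripper opens to 85 mm and grips with 20 to 120 N. Pads are 22 mm wide; open, the fingers measure 114 mm over their backs; the gripper's body (76 mm by 85 mm) begins 54 mm behind the grasp point. The pads swing forward as they close: fully open they stand 13 mm farther back than shut.
Start: joints at [1.12, 0.536, -0.004, 1.538, 0.003, 1.067, -0.071], TCP at [0.244, -0.602, 0.231] pointing down, gripper open.
Joint ranges: [-2.7, 2.7], [-0.37, 2.16], [-1.27, 1.26], [0.24, 2.4], [-1.31, 4.45], [0.19, 1.91], [-2.76, 2.76]. Speed limits (rad/s): [2.39, 2.39, 3.14, 3.14, 3.14, 3.14, 3.14].

## Interface

Orientations are given as a rotation vector (axis times angle).
In Python, from plant import r, get_image, spotter gives the robot as it stands.
- The arm moves only by the tool move_arm, never from a script. Its argument "deltas" is a list of rows, each a list of 3 entries, a list of its own where there are three numbers: the shift along the world's x, y, z in m, then the turn, a rotation vector about the world's x, y, z in degrees, then the finger opening in m, from 0 to 0.0854. In form: [[[dx, dy, dz], [wx, wy, wz], jaw], ...]. A call has 1 to 12 rows; each row is the pose to reach, as a shift and turn from the pose commanded when the call began; what a row does not reach only later rows make up. A row lasts 1/12 s, in which the tool goes at most 41.7 mm and 7.16 degrees, less where a joint would pass 70% of its speed; a pose out of reach is approached as far as the arm can. A call with a gripper value outside its range is refused whole. The fingers move at their own pace and stop on an object; "grip_force" is the grip in N (left out, the last holds). Time passes only in rows, so rows that repeat a pose let the fingers close. It gives the time, the measured TCP pose, the force and the opening at its end, in the units of the state.
- r.observe(): the state, without advancing time (a new reading comes with each control period).
- get_image(name): name is "scene" or "side" or "wrist"; returns a dict with "img" (384x512x3 uint8, red, green, blue), "range_z" (384x512 float32, m along the optical axis (not along the pixel's ray), 0 where there is no reading), "fov_y" (degrees; the focal length in pixels is half the picture's height over the tangent of half this angle, whatever the lens; pixels are square), "cx", "cy" (the principal point, pixels), "R" (3x3) and "t" (3): a world point X has camera coordinates R X + t; the wrist camera has in their place "hand_eye" (4x4, takes a point from camera to tool coordinates, whose origin is the TCP and whose axes are the flange's). Camera axes: x right, y down, z forward; pixel columns grow to the right and rows downward; lengths in m; the calibration is good to about 2 mm. A picture is of the moment at which its call begins: read the wrist's pose just before it.
- r.finish_job(): hands the job in, once; it reports no verdict.
Trained networks look in a picture, given as the dict that the camera call returned (one of the last four; its "shot" number tells which), for a name from the list of things; names that differ only in an ending like _2 or _b are one class to them, and where a whole thing is asked for, a point or a joint stands for the part that bears it (a point fixed in the world has none). Each returns a list of dicts, best first, with "p" (0 to 1); they miss things now and then, are a little off and sometimes report something else, mostly with a low value. They report only what shows in the picture. A call takes as long as a camera call. They do not tell look-alikes from the thing itself.
- spotter.look_for(picture, name): "rect" ([left, top, right, bottom] in pixels, round what is visible of it).
The state is a dict: "clock": time; "q": joint angles; "qd": joint speeds; "joint_efforts": joint torques, N m; "position": TCP position; "tcp_rot": TCP orientation; "force": force on the tool from outside, world axes, zero at the start; "torque": the same for the moment, N m; "grip_width": finger opening in m.
Only numpy, scipy, OpenCV 4.12 (cv2) and the standard library are available. Lean on these libraries where they do the work, as an engineer would, in place of code of your own. Each camera call takes 0.05 s, during which the arm holds its last target. There are 200 camera calls.

## Working session

There is one attempt and no reset: what is moved stays moved. The work goes in short steps, Python scripts to look and compute and a tool call to move; the robot and the scene stay as the last step left them, time stands still between calls to the robot, and variables do not carry over. Pictures are saved under pics/ and viewed, about 8 in all and at most 12, crops included, and the job is handed in when it is done.

Besides the shell and the picture viewer there is one more tool, called after ">>>" as name(argument=value, ...) on one line, values as JSON. move_arm: Moves the arm, as the interface text tells. Its arguments: {"type":"object","properties":{"deltas":{"type":"array","items":{"type":"array"}},"grip_force":{"type":"number"}},"required":["deltas"]}

```bash
mkdir -p pics
cat > h.py <<'E'
import numpy as np,cv2
from plant import r,get_image,spotter
from scipy.spatial.transform import Rotation as Ro
def cloud(p):
    H,W=p['range_z'].shape; f=H/2/np.tan(np.radians(p['fov_y'])/2)
    v,u=np.mgrid[:H,:W]; z=p['range_z']
    c=np.stack([(u-p['cx'])/f*z,(v-p['cy'])/f*z,z],-1)
    if 'hand_eye' in p:
        o=p['obs']; T=np.array(p['hand_eye']); c=c@T[:3,:3].T+T[:3,3]
        w=c@Ro.from_rotvec(o['tcp_rot']).as_matrix().T+np.array(o['position'])
    else: w=(c-p['t'])@np.array(p['R'])
    w[z==0]=np.nan
    return w
def shot(n):
    o=r.observe(); p=get_image(n); p['obs']=o; return p
def save(n,im): cv2.imwrite('pics/'+n+'.png',im[...,::-1])
E
cat > a.py <<'E'
from h import *
S=shot('scene');D=shot('side')
save('both',cv2.resize(np.vstack([S['img'],D['img']]),(800,1200))[:] if 0 else np.hstack([S['img'],D['img']]))
import pickle
save('scene',cv2.resize(S['img'],(800,600)));save('side',cv2.resize(D['img'],(800,600)))
for n,p in(('scene',S),('side',D)):
    w=cloud(p);np.savez(n,w=w,img=p['img'])
    for k in ['cartridge','tray','unit','clamp_tab','clamp','scrubber','dish','pump_bottle']:
        for q in spotter.look_for(p,k)[:4]:
            a=np.array(q['rect']).astype(int);c=(a[:2]+a[2:])//2
            print(n,k,round(q['p'],2),a,np.nanmedian(w[c[1]-3:c[1]+4,c[0]-3:c[0]+4].reshape(-1,3),0).round(3))
o=r.observe();print(o)
E
python3 a.py
```

```text
scene cartridge 0.9 [126 184 144 212] [ 0.5   -0.321  0.067]
scene tray 0.74 [104 180 202 236] [ 0.496 -0.281  0.005]
scene unit 0.97 [289 103 341 177] [0.354 0.255 0.106]
scene unit 0.58 [261 175 305 240] [0.601 0.109 0.093]
scene clamp_tab 0.94 [306 102 324 140] [0.278 0.27  0.124]
scene clamp_tab 0.93 [272 178 293 206] [0.631 0.093 0.199]
scene clamp_tab 0.66 [259 175 303 238] [0.6   0.102 0.095]
scene clamp_tab 0.63 [358 203 389 259] [0.729 0.325 0.124]
scene clamp 0.91 [362 198 388 260] [0.723 0.333 0.123]
scene clamp 0.8 [305 102 326 139] [0.275 0.271 0.124]
scene clamp 0.73 [273 181 293 209] [0.627 0.098 0.18 ]
scene scrubber 0.87 [167 191 196 218] [ 0.512 -0.19   0.035]
scene dish 0.82 [210 258 246 294] [ 0.756 -0.065  0.007]
scene pump_bottle 0.86 [355 160 379 204] [0.555 0.366 0.115]
side cartridge 0.79 [306 106 330 129] [ 0.483 -0.312  0.053]
side tray 0.75 [255  94 349 174] [ 0.512 -0.272  0.004]
side unit 0.81 [240 243 380 373] [0.289 0.264 0.037]
side unit 0.57 [186 140 268 248] [0.58  0.089 0.062]
side unit 0.56 [ 49 186 167 299] [0.708 0.353 0.124]
side clamp_tab 0.94
[... 691 characters left out ...]
25 195] [0.612 0.1   0.152]
{'clock': 0.9, 'q': array([ 1.11976936,  0.53639501, -0.00438252,  1.53789995,  0.00258202,
        1.06730257, -0.07120244]), 'qd': array([ 0.00028889, -0.00152976,  0.0016552 ,  0.00163056,  0.00018857,
       -0.00086794,  0.0009801 ]), 'joint_efforts': array([-4.75393117e-04, -5.83313692e+01,  1.04761161e+00, -2.59434199e+01,
        1.23623703e-02,  1.68631799e-03,  1.10793209e-05]), 'position': array([ 0.24400137, -0.602456  ,  0.2312933 ]), 'tcp_rot': array([ 3.08360693e+00,  6.00776503e-01, -3.30045697e-05]), 'force': array([ 0.19933775, -0.44590397, -0.60420648]), 'torque': array([ 0.03982494, -0.03416694,  0.01267085]), 'grip_width': 0.08587748150465924}
```

View pics/scene.png

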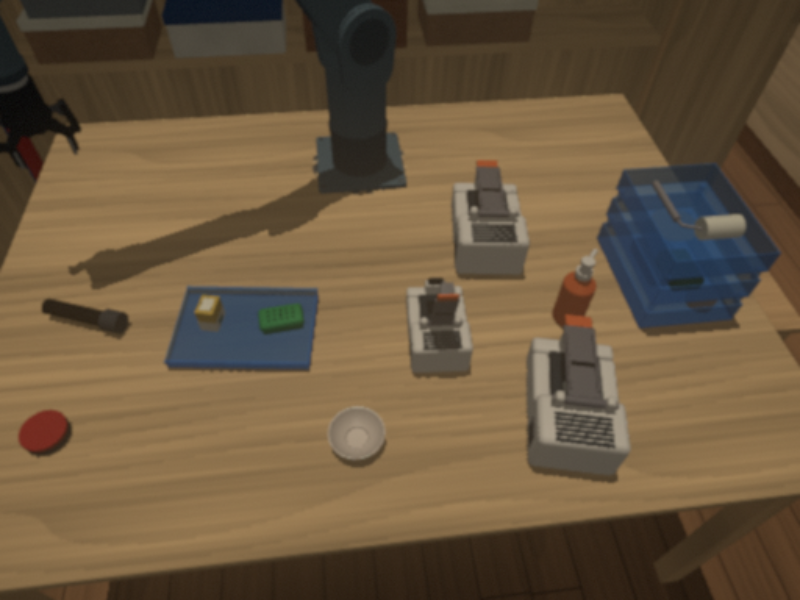

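View pics/side.png

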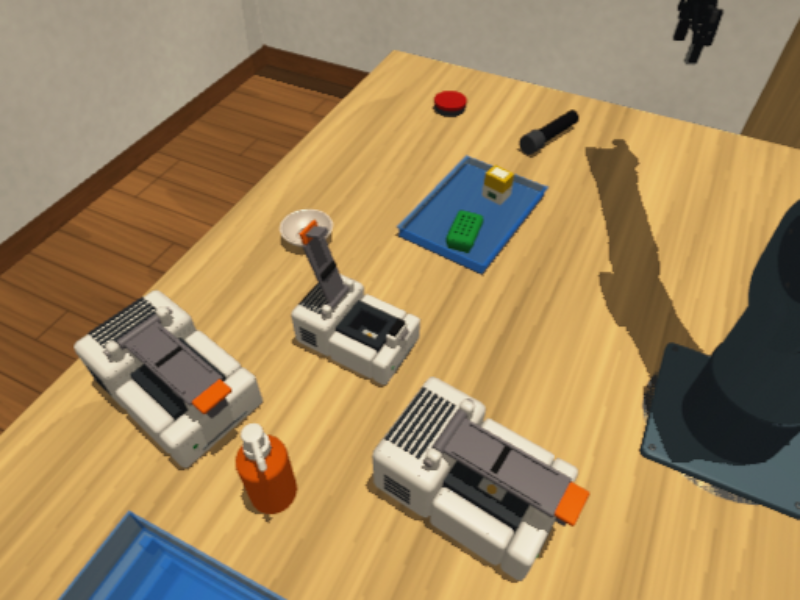

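The candidates are:
- **Units (scene pixels in the 800x600 view):** the small open one at (438,330), a medium one at (489,230) and a large one at (578,400). I choose (438,330), as it is the smallest and its clamp is upright.
- **Cartridge:** yellow and white at (208,307) in the tray. The tray is at (243,328); the blue crate at right is not the tray.

I'll move over the tray for the close crop.

>>> move_arm(deltas=[[[0.02, 0.03, 0.007], [0, 0, -4], 0.085], [[0.045, 0.055, 0.015], [0, 0, -8], 0.085], [[0.07, 0.085, 0.023], [0, 0, -12], 0.085], [[0.095, 0.115, 0.03], [0, 0, -16], 0.085], [[0.12, 0.14, 0.038], [0, 0, -20], 0.085], [[0.14, 0.17, 0.046], [0, 0, -22], 0.085], [[0.165, 0.2, 0.053], [0, 0, -22], 0.085], [[0.19, 0.225, 0.06], [0, 0, -22], 0.085], [[0.21, 0.25, 0.068], [0, 0, -22], 0.085], [[0.23, 0.28, 0.07], [0, 0, -22], 0.085], [[0.23, 0.28, 0.07], [0, 0, -22], 0.085]])

```text
clock: 1.82
position: [0.4797, -0.3146, 0.3023]
tcp_rot: [-3.138, -0.019, -0.007]
force: [0.9, 1.9, -0.7]
grip_width: 0.0848
```

```bash
cat > b.py <<'E'
from h import *
W=shot('wrist');o=W['obs'];print(o['position'],o['tcp_rot'],np.round(W['hand_eye'],3).tolist(),W['fov_y'])
w=cloud(W);np.savez('wrist',w=w,img=W['img']);save('w1',W['img'])
for k in ['cartridge','scrubber']:
    for q in spotter.look_for(W,k)[:3]: print(k,q)
# cartridge top
m=(w[...,2]>.055)&(w[...,2]<.075)&(abs(w[...,0]-.5)<.08)&(abs(w[...,1]+.32)<.08)
P=w[m];print(len(P),np.median(P,0),P.min(0),P.max(0));print(cv2.minAreaRect((P[:,:2]*1000).astype(np.float32)))
# unit: from scene + side clouds
for n in('scene','side'):
    g=np.load(n+'.npz')['w'];s=(abs(g[...,0]-.58)<.16)&(abs(g[...,1]-.1)<.1)&(g[...,2]>.02)&(g[...,2]<.25)
    Q=g[s];print(n,len(Q),Q.min(0).round(3),Q.max(0).round(3),cv2.minAreaRect((Q[:,:2]*1000).astype(np.float32)))
    T=Q[Q[:,2]>.17];print(' tab',T.mean(0),T.max(0))
E
python3 b.py
```

```text
[ 0.47974619 -0.31457214  0.30228099] [-3.13812895 -0.01854965 -0.00690777] [[0.0, -0.956, -0.295, 0.075], [1.0, -0.0, 0.001, 0.0], [-0.001, -0.295, 0.956, -0.142], [0.0, 0.0, 0.0, 1.0]] 69.03290486552535
cartridge {'rect': [256.4, 137.4, 286.1, 176.2], 'p': 0.94}
scrubber {'rect': [149.1, 122.4, 210.0, 164.0], 'p': 0.56}
scrubber {'rect': [0.0, 33.8, 24.1, 158.3], 'p': 0.2}
874 [ 0.48620021 -0.33170382  0.06499754] [ 0.45930264 -0.35398981  0.05549783] [ 0.51093884 -0.31058961  0.06770115]
((485.10870361328125, -331.9364318847656), (35.97397994995117, 45.84508514404297), 76.65400695800781)
scene 2081 [0.473 0.047 0.02 ] [0.656 0.17  0.224] ((563.6111450195312, 108.93382263183594), (112.59880065917969, 178.98472595214844), 85.67163848876953)
 tab [0.62826345 0.10373017 0.20512117] [0.6400853  0.12470982 0.22373771]
side 3871 [0.474 0.051 0.02 ] [0.653 0.173 0.222] ((562.095458984375, 110.70854187011719), (113.9742202758789, 175.2835693359375), 86.28053283691406)
 tab [0.62469443 0.1090078  0.198986  ] [0.638142   0.1264353  0.22184569]
```

```bash
cat > c.py <<'E'
from h import *
im=np.load('wrist.npz')['img']
save('wcrop',np.hstack([cv2.resize(im,(400,300)),cv2.resize(im[100:220,200:360],(400,300))]))
w=np.load('wrist.npz')['w']
m=(w[...,2]>.062)&(abs(w[...,0]-.485)<.05)&(abs(w[...,1]+.33)<.05)
print(cv2.minAreaRect((w[m][:,:2]*1000).astype(np.float32)))
o=r.observe();R=Ro.from_rotvec(o['tcp_rot']).as_matrix();print(R.round(3))
E
python3 c.py
```

```text
((485.4481201171875, -330.482177734375), (102.83061981201172, 45.74592208862305), 76.19039154052734)
[[ 1.     0.002 -0.   ]
 [ 0.002 -1.    -0.   ]
 [-0.     0.    -1.   ]]
```

View pics/wcrop.png

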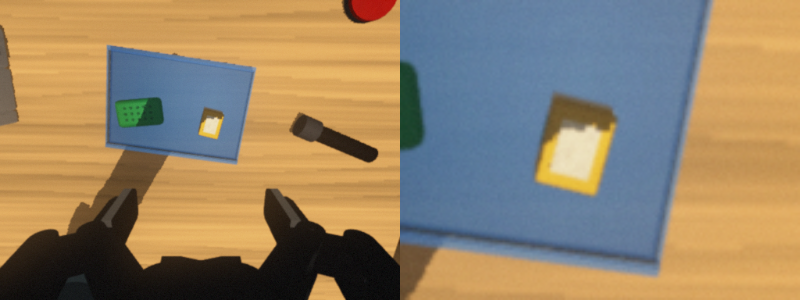

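The crop shows the yellow cartridge with its white label, in the tray at wrist pixel (271,157), about 13° clockwise. The green scrubber is at (179,143), clear of the fingers. The grasp is next.

>>> move_arm(deltas=[[[0.001, -0.003, -0.03], [0, 0, -5], 0.085], [[0.003, -0.009, -0.065], [0, 0, -10], 0.085], [[0.006, -0.017, -0.1], [0, 0, -13.3], 0.085], [[0.006, -0.017, -0.135], [0, 0, -13.3], 0.085], [[0.006, -0.017, -0.17], [0, 0, -13.3], 0.085], [[0.006, -0.017, -0.2], [0, 0, -13.3], 0.085], [[0.006, -0.017, -0.225], [0, 0, -13.3], 0.085], [[0.006, -0.017, -0.245], [0, 0, -13.3], 0.085], [[0.006, -0.017, -0.258], [0, 0, -13.3], 0.085], [[0.006, -0.017, -0.263], [0, 0, -13.3], 0.085], [[0.006, -0.017, -0.263], [0, 0, -13.3], 0.085]])

```text
clock: 2.88
position: [0.4789, -0.3401, 0.0375]
tcp_rot: [-3.12, 0.365, 0.003]
force: [0.2, -1.2, 0.0]
grip_width: 0.0853
```

>>> move_arm(deltas=[[[0, 0, 0], [0, 0, 0], 0.06], [[0, 0, 0], [0, 0, 0], 0.045], [[0, 0, 0], [0, 0, 0], 0.03], [[0, 0, 0], [0, 0, 0], 0.03], [[0, 0, 0], [0, 0, 0], 0.03], [[0, 0, 0], [0, 0, 0], 0.03], [[0, 0, 0], [0, 0, 0], 0.03], [[0, 0, 0], [0, 0, 0], 0.03]], grip_force=30)

```text
clock: 3.55
position: [0.4809, -0.3396, 0.0395]
tcp_rot: [3.12, -0.362, 0.003]
force: [-0.5, 1.4, 6.7]
grip_width: 0.0388
```

>>> move_arm(deltas=[[[0, 0, 0], [0, 0, 0], 0.03], [[0, 0, 0], [0, 0, 0], 0.03], [[0, 0, 0], [0, 0, 0], 0.03]], grip_force=40)

```text
clock: 3.8
position: [0.4809, -0.3396, 0.0395]
tcp_rot: [3.12, -0.362, 0.003]
force: [-0.7, 0.8, 6.8]
grip_width: 0.0382
```

```bash
python3 -c "
from h import *
o=r.observe();print(o['position'],o['tcp_rot'],o['grip_width'],o['force'],o['q'])"
```

```text
[ 0.4809288  -0.33959319  0.03950627] [ 3.12021902e+00 -3.61957759e-01  2.72034575e-03] 0.03818754476693245 [-0.74273846  0.77800516  6.8220082 ] [ 0.54054604  0.69650771 -0.00267702  1.81485479  0.00240724  0.62846984
 -1.26522386]
```

>>> move_arm(deltas=[[[0, 0, 0.01], [0, 0, 0], 0.03], [[0, 0, 0.03], [0, 0, 0], 0.03], [[0, 0, 0.06], [0, 0, 0], 0.03], [[0, 0, 0.09], [0, 0, 0], 0.03], [[0, 0, 0.12], [0, 0, 0], 0.03], [[0, 0, 0.15], [0, 0, 5], 0.03], [[0, 0, 0.18], [0, 0, 10], 0.03], [[0, 0.01, 0.21], [0, 0, 16], 0.03], [[0, 0.02, 0.24], [0, 0, 22], 0.03], [[0, 0.04, 0.26], [0, 0, 28], 0.03], [[0, 0.06, 0.26], [0, 0, 34], 0.03], [[0, 0.08, 0.26], [0, 0, 40], 0.03]])

```text
clock: 4.8
position: [0.4803, -0.2592, 0.3006]
tcp_rot: [3.052, 0.733, 0.004]
force: [-0.8, 0.2, -1.4]
grip_width: 0.0382
```

>>> move_arm(deltas=[[[0, 0.02, 0], [0, 0, 6], 0.03], [[0, 0.04, 0], [0, 0, 12.5], 0.03], [[0, 0.06, 0], [0, 0, 19], 0.03], [[0, 0.08, 0], [0, 0, 25.5], 0.03], [[0, 0.1, 0], [0, 0, 32], 0.03], [[0, 0.12, 0], [0, 0, 38.5], 0.03], [[0, 0.14, 0], [0, 0, 45], 0.03], [[0, 0.16, 0], [0, 0, 51.5], 0.03], [[0, 0.18, 0], [0, 0, 58], 0.03], [[0, 0.2, 0], [0, 0, 64.5], 0.03], [[0, 0.22, 0], [0, 0, 71], 0.03], [[0, 0.24, 0], [0, 0, 77], 0.03]])

```text
clock: 5.8
position: [0.4795, -0.0188, 0.2988]
tcp_rot: [1.932, 2.476, -0.001]
force: [0.7, 0.2, -2.0]
grip_width: 0.0385
```

>>> move_arm(deltas=[[[0.005, 0.015, 0], [0, 0, 6], 0.03], [[0.01, 0.03, 0], [0, 0, 12.5], 0.03], [[0.015, 0.045, 0], [0, 0, 19], 0.03], [[0.02, 0.06, 0], [0, 0, 25.5], 0.03], [[0.025, 0.075, 0], [0, 0, 32], 0.03], [[0.03, 0.09, 0], [0, 0, 38.5], 0.03], [[0.035, 0.1, 0], [0, 0, 45], 0.03], [[0.04, 0.11, 0], [0, 0, 51.5], 0.03], [[0.045, 0.12, 0], [0, 0, 58], 0.03], [[0.049, 0.12, 0], [0, 0, 64], 0.03], [[0.049, 0.12, 0], [0, 0, 69], 0.03], [[0.049, 0.12, 0], [0, 0, 72], 0.03]])

```text
clock: 6.8
position: [0.5289, 0.1002, 0.2986]
tcp_rot: [0.109, 3.14, -0.002]
force: [0.1, -0.7, -0.8]
grip_width: 0.0384
```

>>> move_arm(deltas=[[[0, 0, 0], [0, 0, 0], 0.03], [[0, 0, 0], [0, 0, 0], 0.03], [[0, 0, 0], [0, 0, 0], 0.03]])

```text
clock: 7.05
position: [0.5288, 0.1003, 0.2985]
tcp_rot: [0.119, 3.139, -0.001]
force: [0.0, -0.5, -0.8]
grip_width: 0.0384
```

```bash
cat > d.py <<'E'
from h import *
W=shot('wrist');o=W['obs'];R=Ro.from_rotvec(o['tcp_rot']).as_matrix()
print(o['position'],'yaw',np.degrees(np.arctan2(R[1,0],R[0,0])),R[:,2].round(3),o['force'],o['grip_width'],o['q'])
w=cloud(W);np.savez('wrist2',w=w,img=W['img'],pos=o['position'],R=R);save('w2',cv2.resize(W['img'],(800,600)))
E
python3 d.py
```

```text
[0.52883631 0.10026691 0.29850028] yaw 175.6409052642711 [ 0.    -0.001 -1.   ] [ 0.00437104 -0.52486025 -0.84954429] 0.03842760869594112 [ 0.32797331  0.37128762 -0.76314539  1.72513629  0.2781188   1.15685767
  0.9803561 ]
```

View pics/w2.png

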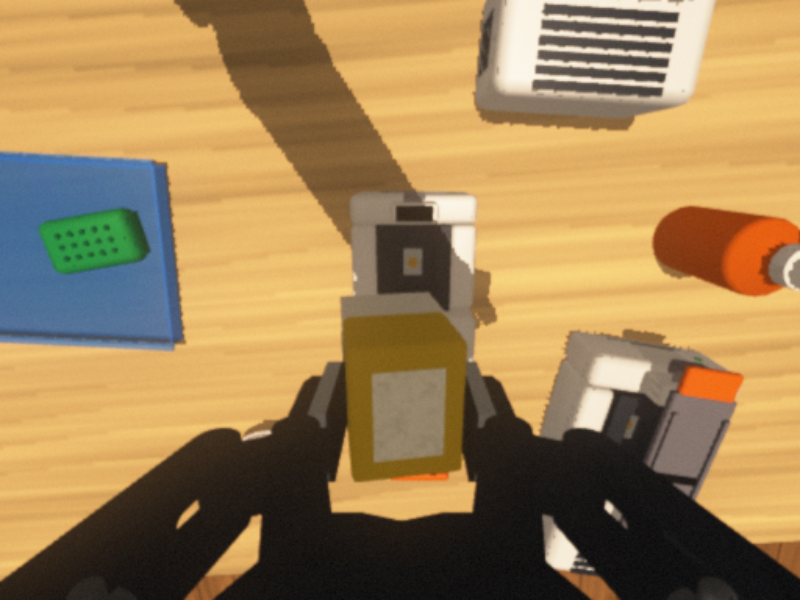

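The picture shows the cartridge in the jaws at (405,390), turned slightly. The cradle well is visible at (413,262) and the post at (413,212). Next I measure the in-hand yaw and the well from depth.

```bash
cat > e.py <<'E'
from h import *
g=np.load('wrist2.npz');w=g['w'];pos=g['pos'];R=g['R'];im=g['img'].astype(int)
t=(w-pos)@R  # tool coords
# cartridge top face: tool z about -.026
m=(abs(t[...,0])<.035)&(abs(t[...,1])<.03)&(im[...,0]>im[...,2]+25)|0
m=(abs(t[...,0])<.035)&(abs(t[...,1])<.03)&(t[...,2]<-.02)&(t[...,2]>-.032)
v=(im.max(-1)>75)&m
P=t[v];print('top z',np.median(P[:,2]),len(P))
print('rect tool mm',cv2.minAreaRect((P[:,:2]*1000).astype(np.float32)))
# front face (facing tool +x): fit x=a+b*y
f=(t[...,2]>-.015)&(t[...,2]<.025)&(abs(t[...,1])<.013)&(t[...,0]>.01)&(t[...,0]<.035)
Q=t[f];b=np.polyfit(Q[:,1],Q[:,0],1);print('front face slope deg',np.degrees(np.arctan(b[0])),'x at y0',b[1],len(Q), 'resid',np.std(Q[:,0]-np.polyval(b,Q[:,1])), 'tilt',np.polyfit(Q[:,2],Q[:,0],1))
# cut-plane image of unit: height map in world, 0.5mm
for k in range(0): pass
A=w[(abs(w[...,0]-.56)<.12)&(abs(w[...,1]-.11)<.08)&(w[...,2]>.04)&(w[...,2]<.11)]
H,_,_=np.histogram2d(A[:,0],A[:,1],bins=1)
# rows: print height profile along image columns through the well
for row in (115,120,125,130,135,140):
    print(row,[ (round(w[row,c,1]*1000),round(w[row,c,2]*1000)) for c in range(224,306,3)])
for c in (250,256,262,268,274):
    print(c,[ (round(w[r_,c,0]*1000),round(w[r_,c,2]*1000)) for r_ in range(118,194,3)] if not np.isnan(w[118:194:3,c]).any() else 'nan')
E
python3 e.py
```

```text
top z -0.026711305405029143 6927
rect tool mm ((3.6628189086914062, 0.17541122436523438), (46.70620346069336, 52.92862319946289), 0.05897126346826553)
front face slope deg 0.0924496903382705 x at y0 0.026294508184820892 1079 resid 0.00021132608384710506 tilt [-0.00313091  0.02630177]
115 [(54, 0), (59, 1), (63, 1), (68, 0), (72, -2), (77, -1), (82, 0), (86, 1), (91, 1), (95, 1), (100, 0), (104, 0), (109, 0), (113, 1), (118, 0), (123, 0), (127, -1), (132, 1), (136, 0), (141, 0), (145, 0), (150, 2), (154, 0), (159, 0), (163, 1), (168, 0), (173, -1), (177, 1)]
120 [(53, 0), (58, 0), (62, -1), (67, 2), (72, 0), (76, -1), (81, -1), (85, -1), (90, -2), (95, 2), (99, 0), (104, 1), (108, 1), (113, 0), (117, 0), (122, -1), (127, -1), (131, -1), (136, 1), (140, 0), (145, 0), (150, 0), (154, -1), (159, 1), (163, 0), (168, 0), (173, -1), (177, 0)]
125 [(52, -1), (63, 51), (67, 52), (71, 51), (75, 52), (79, 51), (83, 50), (87, 51), (91, 50), (95, 51), (99, 53), (103, 51), (107, 77), (111, 78), (115, 78), (119, 77), (124, 52), (128, 52), (132, 53), (136, 52), (140, 52), (144, 52), (148, 53), (152,
[... 203 characters left out ...]
 75), (118, 79), (122, 77), (126, 78), (130, 78), (135, 55), (139, 56), (144, 55), (147, 57), (151, 56), (156, 55), (160, 56), (164, 55), (177, -2)]
135 [(57, 52), (62, 55), (66, 57), (70, 55), (74, 55), (78, 57), (82, 56), (86, 55), (90, 57), (95, 81), (99, 88), (103, 88), (106, 89), (110, 88), (114, 89), (118, 88), (121, 89), (125, 86), (129, 79), (135, 56), (139, 56), (143, 55), (147, 57), (151, 56), (155, 56), (159, 55), (164, 55), (177, -1)]Traceback (most recent call last):
  File "e.py", line 19, in <module>
    print(row,[ (round(w[row,c,1]*1000),round(w[row,c,2]*1000)) for c in range(224,306,3)])
                 ~~~~~^^^^^^^^^^^^^^^^^
ValueError: cannot convert float NaN to integer
```

```bash
cat > f.py <<'E'
from h import *
W=shot('wrist');o=W['obs'];R=Ro.from_rotvec(o['tcp_rot']).as_matrix();T=np.array(W['hand_eye'])
w=cloud(W)
s=(abs(w[...,0]-.5)<.05)&(abs(w[...,1]-.11)<.06)&(w[...,2]>.072)&(w[...,2]<.085)
print('post',cv2.minAreaRect((w[s][:,:2]*1000).astype(np.float32)))
s=(abs(w[...,0]-.56)<.12)&(abs(w[...,1]-.11)<.08)&(w[...,2]>.045)&(w[...,2]<.065)
P=w[s][:,:2];print('housing',P.min(0),P.max(0),cv2.minAreaRect((P*1000).astype(np.float32)))
# housing left/right side lines for yaw: extreme y per x bin
for x0 in np.arange(.49,.56,.01):
    q=P[abs(P[:,0]-x0)<.003,1]; 
    if len(q): print(round(x0,3),q.min().round(4),q.max().round(4),((q.min()+q.max())/2).round(4))
# ortho at z=.06, unrotated, centre (.53,.11), 0.25mm/px ; rows: +x up, cols: -y right
n=400;k=.00025
X=.53+(n/2-np.arange(n))*k;Y=.11+(n/2-np.arange(n))*k
G=np.stack(np.broadcast_arrays(X[:,None],Y[None],.06),-1)
c=((G-o['position'])@R-T[:3,3])@T[:3,:3]
H=384;f=H/2/np.tan(np.radians(W['fov_y'])/2)
u=(c[...,0]/c[...,2]*f+W['cx']).astype(np.float32);v=(c[...,1]/c[...,2]*f+W['cy']).astype(np.float32)
rect=cv2.remap(W['img'],u,v,cv2.INTER_LINEAR)
z=cv2.remap(w[...,2].astype(np.float32),u,v,cv2.INTER_NEAREST)
dz=cv2.applyColorMap(np.nan_to_num(np.clip(z/.1*255,0,255)).astype(np.uint8),cv2.COLORMAP_JET)[...,::-1]
rect=np.clip(rect.astype(float)*1.8,0,255).astype(np.uint8)
o2=np.hstack([rect,dz])
for i in range(0,n,40): o2[i,:,:]=o2[i,:,:]//2+60; o2[:,i]=o2[:,i]//2+60
save('ortho',o2);np.save('z.npy',z)
E
python3 f.py
```

```text
post ((486.80633544921875, 112.49812316894531), (39.763832092285156, 23.70149040222168), 85.535400390625)
housing [0.47516071 0.05098246] [0.58799767 0.16742622] ((531.3895874023438, 109.13507080078125), (112.18661499023438, 105.49674224853516), 85.6950454711914)
0.49 0.0571 0.1669 0.112
0.5 0.0573 0.1669 0.1121
0.51 0.0546 0.1651 0.1098
0.52 0.0539 0.1645 0.1092
0.53 0.0542 0.1646 0.1094
0.54 0.0528 0.1644 0.1086
0.55 0.0519 0.1622 0.107
0.56 0.0523 0.1621 0.1072
```

View pics/ortho.png

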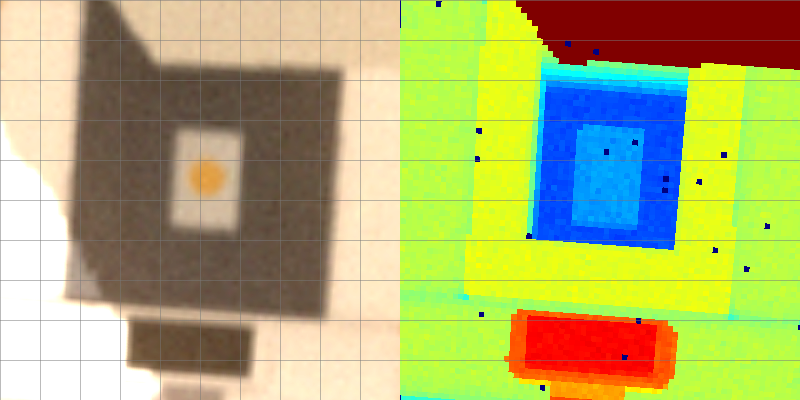

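The ortho view shows the well's front edge from (530,237) to (675,249) in the depth half. The mouth centre is about (0.5432, 0.1077) and the yaw about -4.4°, which matches the tool. Last I check the lateral in-hand offset.

```bash
cat > g.py <<'E'
from h import *
g=np.load('wrist2.npz');t=(g['w']-g['pos'])@g['R']
for lo,hi in((-.02,-.01),(-.01,0),(0,.01),(.01,.02),(.02,.026)):
    f=(t[...,2]>lo)&(t[...,2]<hi)&(abs(t[...,1])<.025)&(t[...,0]>.024)&(t[...,0]<.029)
    y=t[f][:,1];print(lo,len(y),y.min().round(4),y.max().round(4),((y.min()+y.max())/2).round(4))
f=(abs(t[...,0])<.05)&(abs(t[...,1])<.03);print('lowest tool z',np.nanmax(t[f&(t[...,2]<.05)][:,2]))
E
python3 g.py
```

```text
-0.02 536 -0.0191 0.0176 -0.0007
-0.01 440 -0.0209 0.0158 -0.0026
0 370 -0.0227 0.0143 -0.0042
0.01 309 -0.024 0.0134 -0.0053
0.02 148 -0.0246 0.0118 -0.0064
lowest tool z 0.02965390509714917
```

The in-hand check shows the cartridge rolled about 8.6° in the grip, bottom towards -y. It won't enter the well like that, so I'll set it down on the free shelf area between tray and unit and grip it again, centred.

>>> move_arm(deltas=[[[0, -0.02, 0], [0, 0, 0], 0.03], [[0, -0.045, 0], [0, 0, 0], 0.03], [[0, -0.075, 0], [0, 0, 0], 0.03], [[0, -0.105, -0.005], [0, 0, 0], 0.03], [[0, -0.13, -0.02], [0, 0, 0], 0.03], [[0, -0.145, -0.045], [0, 0, 0], 0.03], [[0, -0.145, -0.075], [0, 0, 0], 0.03], [[0, -0.145, -0.11], [0, 0, 0], 0.03], [[0, -0.145, -0.145], [0, 0, 0], 0.03], [[0, -0.145, -0.175], [0, 0, 0], 0.03], [[0, -0.145, -0.205], [0, 0, 0], 0.03], [[0, -0.145, -0.225], [0, 0, 0], 0.03]])

```text
clock: 8.15
position: [0.5276, -0.0446, 0.0707]
tcp_rot: [-0.118, -3.137, 0.0]
force: [0.0, -0.8, -1.0]
grip_width: 0.0381
```

>>> move_arm(deltas=[[[0, 0, -0.01], [0, 0, 0], 0.03], [[0, 0, -0.02], [0, 0, 0], 0.03], [[0, 0, -0.027], [0, 0, 0], 0.03], [[0, 0, -0.03], [0, 0, 0], 0.03], [[0, 0, -0.032], [0, 0, 0], 0.03], [[0, 0, -0.034], [0, 0, 0], 0.03], [[0, 0, -0.035], [0, 0, 0], 0.03]])

```text
clock: 8.73
position: [0.5295, -0.0445, 0.0388]
tcp_rot: [0.117, 3.138, -0.0]
force: [-0.4, -0.5, -0.9]
grip_width: 0.0384
```

>>> move_arm(deltas=[[[0, 0, -0.001], [0, 0, 0], 0.03], [[0, 0, -0.002], [0, 0, 0], 0.03], [[0, 0, -0.002], [0, 0, 0], 0.03], [[0, 0, -0.002], [0, 0, 0], 0.05], [[0, 0, -0.002], [0, 0, 0], 0.07], [[0, 0, -0.002], [0, 0, 0], 0.085], [[0, 0, -0.002], [0, 0, 0], 0.085], [[0, 0, -0.002], [0, 0, 0], 0.085], [[0, 0, -0.002], [0, 0, 0], 0.085], [[0, 0, -0.002], [0, 0, 0], 0.085]])

```text
clock: 9.57
position: [0.529, -0.0445, 0.0363]
tcp_rot: [-0.116, -3.139, -0.0]
force: [-0.0, 0.3, 0.6]
grip_width: 0.0854
```

```bash
cat > k.py <<'E'
from h import *
W=shot('wrist');o=W['obs'];R=Ro.from_rotvec(o['tcp_rot']).as_matrix();t=(cloud(W)-o['position'])@R
print(o['position'],o['grip_width'],o['force'])
m=(abs(t[...,0])<.045)&(abs(t[...,1])<.033)&(t[...,2]<-.018)&(t[...,2]>-.036)
P=t[m];z=np.median(P[:,2]);P=P[abs(P[:,2]-z)<.003];print('top z',z);print(cv2.minAreaRect((P[:,:2]*1000).astype(np.float32)),P.min(0),P.max(0))
f0=(abs(t[...,1])<.025)&(t[...,0]>.01)&(t[...,0]<.04)
for lo,hi in((-.02,-.01),(-.01,0),(0,.01),(.01,.02),(.02,.026)):
    f=f0&(t[...,2]>lo)&(t[...,2]<hi);q=t[f]
    b=np.polyfit(q[:,1],q[:,0],1);y=q[:,1];print(lo,len(y),y.min().round(4),y.max().round(4),((y.min()+y.max())/2).round(4),'x0',b[1].round(4),'slope deg',np.degrees(b[0]).round(2))
save('w3',W['img'])
E
python3 k.py
```

```text
[ 0.52896458 -0.04445571  0.03628162] 0.08544050268857065 [-0.01475899  0.32761035  0.57752853]
top z -0.02567048212333228
((3.0261306762695312, -8.764650344848633), (46.99089813232422, 36.191951751708984), 0.3685391843318939) [-0.02056276 -0.02685891 -0.02779239] [ 0.0265304   0.00932312 -0.02267457]
-0.02 515 -0.0248 0.0092 -0.0078 x0 0.0259 slope deg -0.17
-0.01 423 -0.025 0.0091 -0.0079 x0 0.0259 slope deg -0.02
0 350 -0.0248 0.0091 -0.0079 x0 0.0259 slope deg 0.02
0.01 297 -0.025 0.0092 -0.0079 x0 0.0259 slope deg 0.17
0.02 149 -0.025 0.009 -0.008 x0 0.0258 slope deg 0.06
```

>>> move_arm(deltas=[[[-0.002, -0.004, 0], [0, 0, 0], 0.085], [[-0.0036, -0.0081, 0], [0, 0, 0], 0.085], [[-0.0036, -0.0081, 0], [0, 0, 0], 0.085], [[-0.0036, -0.0081, 0], [0, 0, 0], 0.07], [[-0.0036, -0.0081, 0], [0, 0, 0], 0.055], [[-0.0036, -0.0081, 0], [0, 0, 0], 0.045], [[-0.0036, -0.0081, 0], [0, 0, 0], 0.03], [[-0.0036, -0.0081, 0], [0, 0, 0], 0.03], [[-0.0036, -0.0081, 0], [0, 0, 0], 0.03], [[-0.0036, -0.0081, 0], [0, 0, 0], 0.03], [[-0.0036, -0.0081, 0], [0, 0, 0], 0.03], [[-0.0036, -0.0081, 0], [0, 0, 0], 0.03]], grip_force=30)

```text
clock: 10.62
position: [0.5257, -0.0523, 0.0364]
tcp_rot: [0.116, 3.139, 0.0]
force: [1.8, 0.9, 2.2]
grip_width: 0.0354
```

```bash
python3 k.py
```

```text
[ 0.5256533  -0.05231266  0.03643181] 0.03540907326401964 [1.75035328 0.94732277 2.21095218]
top z -0.025567999220080982
((0.046810150146484375, -0.6965408325195312), (62.9029655456543, 47.040523529052734), 89.7630844116211) [-0.02341754 -0.03217684 -0.02855548] [ 0.02362382  0.03072616 -0.02257696]
-0.02 719 -0.0249 0.0236 -0.0007 x0 0.0201 slope deg -0.45
-0.01 501 -0.0247 0.0237 -0.0005 x0 0.0216 slope deg -0.05
0 396 -0.0188 0.0174 -0.0007 x0 0.0229 slope deg 0.06
0.01 319 -0.0187 0.0171 -0.0008 x0 0.023 slope deg 0.15
0.02 174 -0.0187 0.0172 -0.0008 x0 0.0229 slope deg -0.07
```

The grip is now square: width 35.4 mm, upright and centred. I'll lift it and carry it over the cradle.

>>> move_arm(deltas=[[[0, 0, 0.015], [0, 0, 0], 0.03], [[0, 0, 0.04], [0, 0, 0], 0.03], [[0, 0, 0.07], [0, 0, 0], 0.03], [[0, 0.01, 0.1], [0, 0, 0], 0.03], [[0.002, 0.03, 0.115], [0, 0, 0], 0.03], [[0.005, 0.055, 0.125], [0, 0, 0], 0.03], [[0.008, 0.08, 0.125], [0, 0, 0], 0.03], [[0.011, 0.105, 0.125], [0, 0, 0], 0.03], [[0.014, 0.13, 0.12], [0, 0, 0], 0.03], [[0.0165, 0.15, 0.11], [0, 0, 0], 0.03], [[0.0175, 0.1607, 0.1], [0, 0, 0], 0.03], [[0.0175, 0.1607, 0.09], [0, 0, 0], 0.03]])

```text
clock: 11.67
position: [0.5425, 0.1115, 0.1259]
tcp_rot: [0.11, 3.14, 0.003]
force: [-0.4, -0.5, -0.7]
grip_width: 0.0352
```

>>> move_arm(deltas=[[[0, 0, 0], [0, 0, 0], 0.03], [[0, 0, 0], [0, 0, 0], 0.03], [[0, 0, 0], [0, 0, 0], 0.03]])

```text
clock: 11.92
position: [0.543, 0.1065, 0.1263]
tcp_rot: [-0.119, -3.139, 0.001]
force: [-0.1, 0.5, -1.2]
grip_width: 0.0358
```

```bash
cat > l.py <<'E'
from h import *
W=shot('wrist');o=W['obs'];R=Ro.from_rotvec(o['tcp_rot']).as_matrix();w=cloud(W);t=(w-o['position'])@R
print(o['position'],np.degrees(np.arctan2(R[1,0],R[0,0])),o['grip_width'],o['force'])
c=np.array([.5432,.1077,0]);a=np.radians(-4.36);u=np.array([np.cos(a),np.sin(a),0]);n=np.array([-np.sin(a),np.cos(a),0])
l=np.stack([(w-c)@u,(w-c)@n,w[...,2]],-1)
f=(t[...,2]>0)&(t[...,2]<.025)&(abs(t[...,1])<.03)&(t[...,0]>.015)&(t[...,0]<.03)
q=l[f];print('cart front x',np.median(q[:,0]),'y',q[:,1].min(),q[:,1].max())
s=(abs(l[...,0])<.03)&(abs(l[...,1])<.025)&(l[...,2]<.052)&(l[...,2]>.015)
s=s&~f;q=l[s];print('well pts',len(q),q[:,0].min() if len(q) else 0,q[:,1].min(),q[:,1].max())
S=shot('side');im=S['img'];save('s2',cv2.resize(im[120:270,170:300],(780,600)*1 if 0 else (650,550),interpolation=cv2.INTER_CUBIC))
save('w4',cv2.resize(W['img'],(640,480)))
E
python3 l.py
```

```text
[0.54304008 0.10649642 0.12634095] 175.64039651177563 0.035817294933827876 [-0.14768506  0.53142709 -1.23599582]
cart front x -0.022969285309882195 y -0.019969744790832075 0.01607870244137007
well pts 795 -0.02234357965426125 -0.01827876640087898 0.019975099576559473
```

View pics/s2.png

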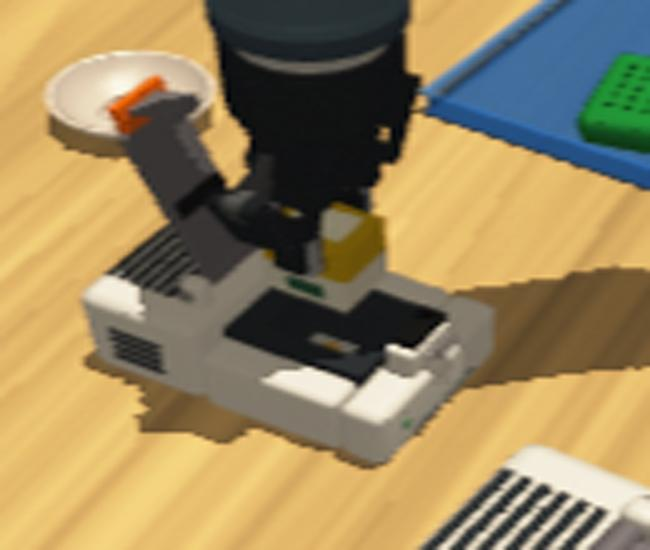

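The side crop shows the cartridge held upright above the dark cradle, with the clamp leaning back clear of the gripper. I'll descend to just above the mouth and settle.

>>> move_arm(deltas=[[[0, 0, -0.006], [0, 0, 0], 0.03], [[0, 0, -0.012], [0, 0, 0], 0.03], [[0, 0, -0.018], [0, 0, 0], 0.03], [[0, 0, -0.022], [0, 0, 0], 0.03], [[0, 0, -0.024], [0, 0, 0], 0.03], [[0, 0, -0.024], [0, 0, 0], 0.03], [[0, 0, -0.024], [0, 0, 0], 0.03]])

```text
clock: 12.6
position: [0.5428, 0.1083, 0.1022]
tcp_rot: [-0.116, -3.139, -0.0]
force: [0.6, -0.4, -0.3]
grip_width: 0.0355
```

```bash
python3 l.py
```

```text
[0.54282442 0.10828709 0.10218081] 175.76211702148657 0.035492878323991756 [ 0.5735927  -0.39987469 -0.2580514 ]
cart front x -0.023342131701124515 y -0.01829584202685561 0.017838247229922437
well pts 476 -0.021793172276360306 -0.018210024431404525 0.020005736949472885
```

>>> move_arm(deltas=[[[0.0003, 0.0005, -0.004], [0, 0, 0], 0.03], [[0.0003, 0.0005, -0.008], [0, 0, 0], 0.03], [[0.0003, 0.0005, -0.011], [0, 0, 0], 0.03], [[0.0003, 0.0005, -0.014], [0, 0, 0], 0.03], [[0.0003, 0.0005, -0.017], [0, 0, 0], 0.03], [[0.0003, 0.0005, -0.02], [0, 0, 0], 0.03]])

```text
clock: 13.2
position: [0.5431, 0.1086, 0.0819]
tcp_rot: [-0.116, -3.139, 0.0]
force: [0.3, -0.2, -0.5]
grip_width: 0.0355
```

>>> move_arm(deltas=[[[0, 0, -0.004], [0, 0, 0], 0.03], [[0, 0, -0.008], [0, 0, 0], 0.03], [[0, 0, -0.011], [0, 0, 0], 0.03], [[0, 0, -0.013], [0, 0, 0], 0.03], [[0, 0, -0.015], [0, 0, 0], 0.03], [[0, 0, -0.016], [0, 0, 0], 0.03], [[0, 0, -0.016], [0, 0, 0], 0.03]])

```text
clock: 13.78
position: [0.5431, 0.1086, 0.0661]
tcp_rot: [-0.116, -3.139, 0.0]
force: [0.2, 0.2, -1.1]
grip_width: 0.0355
```

>>> move_arm(deltas=[[[0, 0, -0.0005], [0, 0, 0], 0.03], [[0, 0, -0.001], [0, 0, 0], 0.03], [[0, 0, -0.0015], [0, 0, 0], 0.03], [[0, 0, -0.0015], [0, 0, 0], 0.03]])

```text
clock: 14.12
position: [0.5432, 0.1086, 0.0648]
tcp_rot: [0.117, 3.139, -0.0]
force: [-0.1, -0.4, -0.6]
grip_width: 0.0355
```

Within about half a millimetre of the seat and nothing forced, so I release and rise.

>>> move_arm(deltas=[[[0, 0, 0], [0, 0, 0], 0.045], [[0, 0, 0], [0, 0, 0], 0.06], [[0, 0, 0], [0, 0, 0], 0.075], [[0, 0, 0], [0, 0, 0], 0.085], [[0, 0, 0], [0, 0, 0], 0.085], [[0, 0, 0.01], [0, 0, 0], 0.085], [[0, 0, 0.03], [0, 0, 0], 0.085], [[0, 0, 0.06], [0, 0, 0], 0.085], [[0, 0, 0.09], [0, 0, 0], 0.085], [[0, 0, 0.12], [0, 0, 0], 0.085], [[0, 0, 0.15], [0, 0, 0], 0.085], [[0, 0, 0.18], [0, 0, 0], 0.085]])

```text
clock: 15.12
position: [0.5428, 0.1088, 0.2471]
tcp_rot: [0.116, 3.139, 0.0]
force: [0.4, -0.7, -1.4]
grip_width: 0.0847
```

>>> move_arm(deltas=[[[-0.01, 0, 0.02], [0, 0, 0], 0.06], [[-0.02, 0, 0.04], [0, 0, 0], 0.03], [[-0.02, 0, 0.05], [0, 0, 0], 0.0], [[-0.02, 0, 0.05], [0, 0, 0], 0.0], [[-0.02, 0, 0.05], [0, 0, 0], 0.0], [[-0.02, 0, 0.05], [0, 0, 0], 0.0]])

```text
clock: 15.62
position: [0.523, 0.1081, 0.2936]
tcp_rot: [-0.117, -3.138, 0.001]
force: [0.2, -0.2, 0.3]
grip_width: 0.0119
```

```bash
cat > m.py <<'E'
from h import *
W=shot('wrist');o=W['obs'];w=cloud(W);print(o['position'],o['grip_width'],o['q'],o['force'])
save('w5',cv2.resize(W['img'],(640,480)))
c=np.array([.5432,.1084,0]);a=np.radians(-4.36);u=np.array([np.cos(a),np.sin(a),0]);n=np.array([-np.sin(a),np.cos(a),0])
def loc(w): return np.stack([(w-c)@u,(w-c)@n,w[...,2]],-1)
l=loc(w)
s=(abs(l[...,0])<.02)&(abs(l[...,1])<.016)&(l[...,2]>.07)&(l[...,2]<.12);q=l[s]
if len(q): print('cart top',len(q),np.median(q,0),q.min(0),q.max(0)); A=np.c_[q[:,:2],np.ones(len(q))];print('plane',np.linalg.lstsq(A,q[:,2],rcond=None)[0])
for name in('wrist','scene','side'):
    p=W if name=='wrist' else shot(name); l=loc(cloud(p)); im=p['img'].astype(int)
    s=(im[...,0]>150)&(im[...,1]<im[...,0]*.6)&(im[...,2]<90)&(l[...,0]>-.12)&(l[...,0]<.16)&(abs(l[...,1])<.04)&(l[...,2]>.07)
    q=l[s]; print(name,'tab',len(q),q.mean(0).round(4) if len(q) else '',q.min(0).round(4) if len(q) else '',q.max(0).round(4) if len(q) else '')
    s=(l[...,0]>.05)&(l[...,0]<.16)&(abs(l[...,1])<.018)&(l[...,2]>.13)&(l[...,2]<.24); q=l[s]
    if len(q)>10:
        i=q[:,2].argmax();print('  clamp n',len(q),'hi',q[i],'angle',np.degrees(np.arctan2(*np.polyfit(q[:,0],q[:,2],1)[:1],1)))
E
python3 m.py
```

```text
[0.52301331 0.10814347 0.29358242] 0.011889340176723353 [ 0.30186374  0.3649448  -0.74624176  1.74080404  0.26913459  1.14296177
  0.97130688] [ 0.2462122  -0.23401419  0.25452016]
cart top 747 [-0.00034296  0.00023923  0.0901276 ] [-0.01995616 -0.01536359  0.08814334] [0.01998393 0.01596001 0.09275988]
plane [ 0.00282979 -0.00310094  0.09014643]
wrist tab 316 [ 0.0898 -0.0026  0.2166] [-0.0113 -0.0166  0.2013] [0.0954 0.0141 0.3385]
  clamp n 1748 hi [ 0.06812193 -0.0066576   0.22125967] angle 61.0761162761572
scene tab 0   
  clamp n 259 hi [0.07560914 0.00325326 0.22326667] angle 59.05385265112596
side tab 47 [0.0913 0.0057 0.2161] [ 0.0866 -0.0122  0.2088] [0.0948 0.0217 0.2194]
  clamp n 443 hi [ 0.06934401 -0.00622446  0.22116984] angle 65.17833115915246
```

View pics/w5.png

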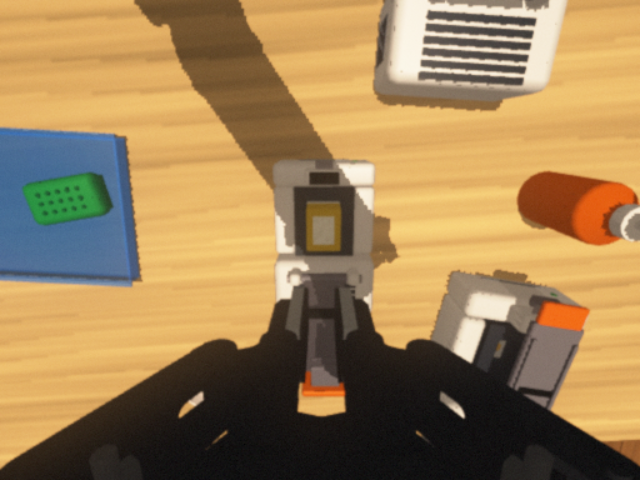

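The wrist view shows the cartridge seated in the cradle at (323,228). Its top is level at z = 0.0901, as expected. The tab is behind it at (323,388). Now I bring the closed fingers behind the tab.

>>> move_arm(deltas=[[[0.02, -0.001, 0], [0, 0, 0], 0.0], [[0.045, -0.003, 0], [0, 0, 0], 0.0], [[0.07, -0.005, 0], [0, 0, 0], 0.0], [[0.095, -0.007, 0], [0, 0, 0], 0.0], [[0.12, -0.008, 0], [0, 0, 0], 0.0], [[0.14, -0.01, 0], [0, 0, 0], 0.0], [[0.15, -0.01, 0], [0, 0, 0], 0.0], [[0.15, -0.01, -0.02], [0, 0, 0], 0.0], [[0.15, -0.01, -0.045], [0, 0, 0], 0.0], [[0.15, -0.01, -0.07], [0, 0, 0], 0.0], [[0.15, -0.01, -0.085], [0, 0, 0], 0.0], [[0.15, -0.01, -0.088], [0, 0, 0], 0.0]])

```text
clock: 16.77
position: [0.671, 0.0979, 0.202]
tcp_rot: [-0.116, -3.133, 0.003]
force: [-0.9, -0.2, -0.4]
grip_width: -0.0001
```

```bash
cat > s.py <<'E'
from h import *
import sys
o=r.observe();print(o['position'],o['grip_width'],o['force'])
S=shot('side');save(sys.argv[1],cv2.resize(S['img'][90:270,150:330],(600,600),interpolation=cv2.INTER_CUBIC))
E
python3 s.py s3
```

```text
[0.6709671  0.09785425 0.20204991] -0.00010889610717420526 [-0.89291861 -0.22019861 -0.40322534]
```

View pics/s3.png

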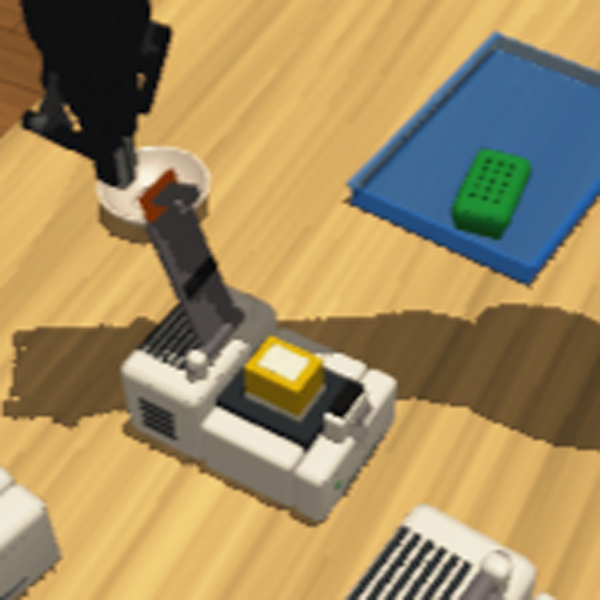

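The side crop shows the closed fingers at (118,165), just behind the orange tab at (158,195). The cartridge is seated. I swing the clamp over along its arc.

>>> move_arm(deltas=[[[-0.012, 0.001, 0], [0, 0, 0], 0.0], [[-0.024, 0.002, 0], [0, 0, 0], 0.0], [[-0.036, 0.003, 0], [0, 0, 0], 0.0], [[-0.048, 0.004, 0], [0, 0, 0], 0.0], [[-0.062, 0.005, 0], [0, 0, 0], 0.0], [[-0.078, 0.006, 0], [0, 0, 0], 0.0], [[-0.093, 0.007, -0.001], [0, 0, 0], 0.0], [[-0.11, 0.0085, -0.0065], [0, 0, 0], 0.0], [[-0.126, 0.0095, -0.015], [0, 0, 0], 0.0], [[-0.139, 0.0105, -0.0235], [0, 0, 0], 0.0], [[-0.149, 0.011, -0.033], [0, 0, 0], 0.0], [[-0.159, 0.012, -0.0445], [0, 0, 0], 0.0]])

```text
clock: 17.82
position: [0.5151, 0.1112, 0.1636]
tcp_rot: [0.116, 3.136, 0.001]
force: [1.1, 0.6, -0.1]
grip_width: 0.0001
```

```bash
python3 s.py s4
```

```text
[0.51506139 0.11116215 0.16364561] 0.00012566739828574498 [ 1.05290809  0.5677621  -0.07762727]
```

View pics/s4.png

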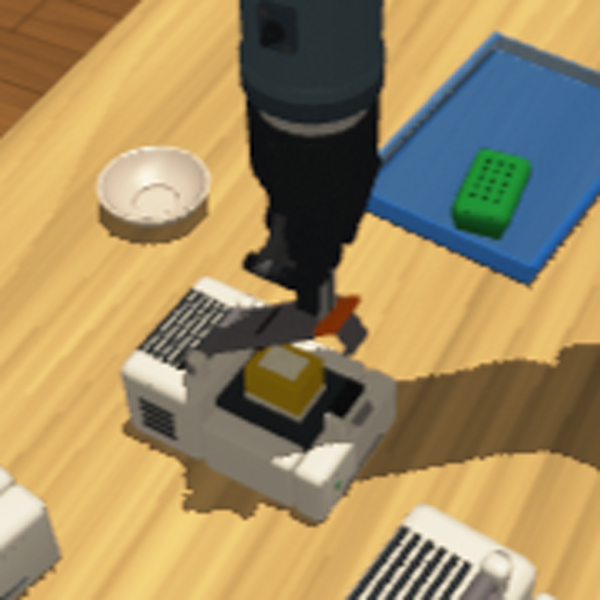

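The side crop shows the clamp at roughly 35° with the fingertip on the orange tab at (335,318). I keep going to just before the pad touches.

>>> move_arm(deltas=[[[-0.008, 0.0006, -0.012], [0, 0, 0], 0.0], [[-0.0135, 0.001, -0.0225], [0, 0, 0], 0.0], [[-0.021, 0.0016, -0.033], [0, 0, 0], 0.0], [[-0.027, 0.002, -0.039], [0, 0, 0], 0.0], [[-0.03, 0.0023, -0.0425], [0, 0, 0], 0.0], [[-0.031, 0.0023, -0.0425], [0, 0, 0], 0.0], [[-0.031, 0.0023, -0.0425], [0, 0, 0], 0.0]])

```text
clock: 18.45
position: [0.4836, 0.1132, 0.1203]
tcp_rot: [0.116, 3.139, 0.0]
force: [1.0, 0.5, -0.7]
grip_width: -0.0001
```

>>> move_arm(deltas=[[[-0.001, 0, -0.002], [0, 0, 0], 0.0], [[-0.001, 0, -0.004], [0, 0, 0], 0.0], [[-0.001, 0, -0.006], [0, 0, 0], 0.0], [[-0.001, 0, -0.007], [0, 0, 0], 0.0], [[-0.001, 0, -0.008], [0, 0, 0], 0.0]])

```text
clock: 18.87
position: [0.4823, 0.1129, 0.1117]
tcp_rot: [-0.117, -3.139, 0.0]
force: [-0.7, 0.4, 1.3]
grip_width: -0.0
```

>>> move_arm(deltas=[[[0, 0, -0.001], [0, 0, 0], 0.0], [[0, 0, -0.002], [0, 0, 0], 0.0], [[0, 0, -0.003], [0, 0, 0], 0.0], [[0, 0, -0.004], [0, 0, 0], 0.0]])

```text
clock: 19.2
position: [0.4822, 0.113, 0.1078]
tcp_rot: [0.116, 3.139, -0.0]
force: [-1.3, -0.3, 3.4]
grip_width: 0.0
```

>>> move_arm(deltas=[[[0, 0, -0.001], [0, 0, 0], 0.0], [[0, 0, -0.002], [0, 0, 0], 0.0], [[0, 0, -0.003], [0, 0, 0], 0.0]])

```text
clock: 19.45
position: [0.4821, 0.113, 0.1048]
tcp_rot: [-0.116, -3.139, 0.0]
force: [-1.3, 0.7, 7.0]
grip_width: 0.0001
```

>>> move_arm(deltas=[[[0, 0, -0.001], [0, 0, 0], 0.0], [[0, 0, -0.002], [0, 0, 0], 0.0], [[0, 0, -0.003], [0, 0, 0], 0.0]])

```text
clock: 19.7
position: [0.482, 0.1131, 0.102]
tcp_rot: [-0.116, -3.139, 0.0]
force: [-2.8, 0.2, 8.9]
grip_width: -0.0004
```

>>> move_arm(deltas=[[[0, 0, -0.001], [0, 0, 0], 0.0], [[0, 0, -0.002], [0, 0, 0], 0.0]])

```text
clock: 19.87
position: [0.4818, 0.1131, 0.1]
tcp_rot: [-0.116, -3.139, 0.0]
force: [-3.8, 0.5, 9.6]
grip_width: 0.0002
```

>>> move_arm(deltas=[[[0, 0, -0.0006], [0, 0, 0], 0.0], [[0, 0, -0.0012], [0, 0, 0], 0.0]])

```text
clock: 20.03
position: [0.4818, 0.1131, 0.0988]
tcp_rot: [-0.116, -3.139, 0.0]
force: [-2.6, 0.5, 8.9]
grip_width: -0.0001
```

>>> move_arm(deltas=[[[0, 0, -0.0006], [0, 0, 0], 0.0], [[0, 0, -0.0012], [0, 0, 0], 0.0]])

```text
clock: 20.2
position: [0.4819, 0.1131, 0.0975]
tcp_rot: [-0.116, -3.139, 0.0]
force: [-2.6, -0.1, 6.8]
grip_width: 0.0001
```

>>> move_arm(deltas=[[[0, 0, -0.0005], [0, 0, 0], 0.0], [[0, 0, -0.001], [0, 0, 0], 0.0]])

```text
clock: 20.37
position: [0.4819, 0.1131, 0.0964]
tcp_rot: [-0.116, -3.139, 0.0]
force: [-2.9, -0.2, 6.0]
grip_width: 0.0
```

>>> move_arm(deltas=[[[0, 0, -0.0005], [0, 0, 0], 0.0], [[0, 0, -0.001], [0, 0, 0], 0.0]])

```text
clock: 20.53
position: [0.4819, 0.1131, 0.0954]
tcp_rot: [-0.116, -3.139, 0.0]
force: [-3.0, -0.0, 4.9]
grip_width: 0.0002
```

>>> move_arm(deltas=[[[0, 0, -0.0005], [0, 0, 0], 0.0], [[0, 0, -0.001], [0, 0, 0], 0.0]])

```text
clock: 20.7
position: [0.4819, 0.1131, 0.0945]
tcp_rot: [-0.116, -3.139, 0.0]
force: [-2.0, 0.7, 6.1]
grip_width: 0.0
```

>>> move_arm(deltas=[[[0, 0, -0.0005], [0, 0, 0], 0.0]])

```text
clock: 20.78
position: [0.4819, 0.1131, 0.094]
tcp_rot: [-0.116, -3.139, 0.0]
force: [-2.7, -0.1, 7.4]
grip_width: -0.0
```

>>> move_arm(deltas=[[[0, 0, -0.0005], [0, 0, 0], 0.0]])

```text
clock: 20.87
position: [0.4819, 0.1131, 0.0936]
tcp_rot: [-0.116, -3.139, 0.0]
force: [-4.6, -1.6, 15.9]
grip_width: 0.0003
```

The force rose sharply at z = 0.0936 after dropping over the pawl, so that's the hard stop. I ease off and look.

>>> move_arm(deltas=[[[0, 0, 0.001], [0, 0, 0], 0.0], [[0, 0, 0.003], [0, 0, 0], 0.0], [[0, 0, 0.008], [0, 0, 0], 0.0], [[0, 0, 0.02], [0, 0, 0], 0.0], [[0, 0, 0.045], [0, 0, 0], 0.0], [[0, 0, 0.08], [0, 0, 0], 0.0], [[0, 0, 0.115], [0, 0, 0], 0.0], [[0, 0, 0.15], [0, 0, 0], 0.0], [[0, 0, 0.18], [0, 0, 0], 0.0], [[0, 0, 0.2], [0, 0, 0], 0.0], [[0, 0, 0.2], [0, 0, 0], 0.0]])

```text
clock: 21.78
position: [0.4845, 0.114, 0.2986]
tcp_rot: [0.116, 3.131, 0.002]
force: [-0.3, -0.2, 0.8]
grip_width: -0.0001
```

```bash
cat > v.py <<'E'
from h import *
c=np.array([.5432,.1084,0]);a=np.radians(-4.36);u=np.array([np.cos(a),np.sin(a),0]);n=np.array([-np.sin(a),np.cos(a),0])
for name in('wrist','scene','side'):
    p=shot(name);w=cloud(p);l=np.stack([(w-c)@u,(w-c)@n,w[...,2]],-1)
    s=(l[...,0]>-.085)&(l[...,0]<.045)&(abs(l[...,1])<.015)&(l[...,2]>.07)&(l[...,2]<.13)
    q=l[s]
    for lo in np.arange(-.08,.05,.01):
        k=q[abs(q[:,0]-lo-.005)<.005];print(name if lo<-.075 else '',round(lo+.005,3),len(k),np.median(k[:,2]).round(4) if len(k) else '',end=' | ')
    arm=q[(q[:,0]>-.055)&(q[:,0]<.04)];b=np.polyfit(arm[:,0],arm[:,2],1);print('\n arm slope',b)
    if name=='side': save('s5',cv2.resize(p['img'][120:270,150:330],(720,600),interpolation=cv2.INTER_CUBIC))
print(r.observe()['clock'],r.observe()['force'])
E
python3 v.py
```

```text
wrist -0.075 193 0.0954 |  -0.065 191 0.0955 |  -0.055 187 0.0951 |  -0.045 161 0.095 |  -0.035 177 0.0948 |  -0.025 168 0.0945 |  -0.015 161 0.0943 |  -0.005 168 0.0944 |  0.005 153 0.0941 |  0.015 154 0.0938 |  0.025 135 0.0935 |  0.035 0  |  0.045 0  | 
 arm slope [-0.01888372  0.09412984]
scene -0.075 21 0.0973 |  -0.065 24 0.0972 |  -0.055 22 0.0968 |  -0.045 23 0.0971 |  -0.035 29 0.0971 |  -0.025 25 0.0964 |  -0.015 22 0.0962 |  -0.005 27 0.0972 |  0.005 28 0.0961 |  0.015 26 0.0955 |  0.025 29 0.096 |  0.035 27 0.0958 |  0.045 17 0.0954 | 
 arm slope [-0.01799531  0.0962395 ]
side -0.075 53 0.0953 |  -0.065 53 0.0953 |  -0.055 46 0.0955 |  -0.045 49 0.0959 |  -0.035 42 0.0951 |  -0.025 46 0.0953 |  -0.015 43 0.0948 |  -0.005 49 0.0953 |  0.005 42 0.0945 |  0.015 40 0.0945 |  0.025 43 0.094 |  0.035 41 0.0945 |  0.045 20 0.0937 | 
 arm slope [-0.01778064  0.09472891]
21.9333 [-0.52369647 -0.86195732 -0.21394817]
```

View pics/s5.png

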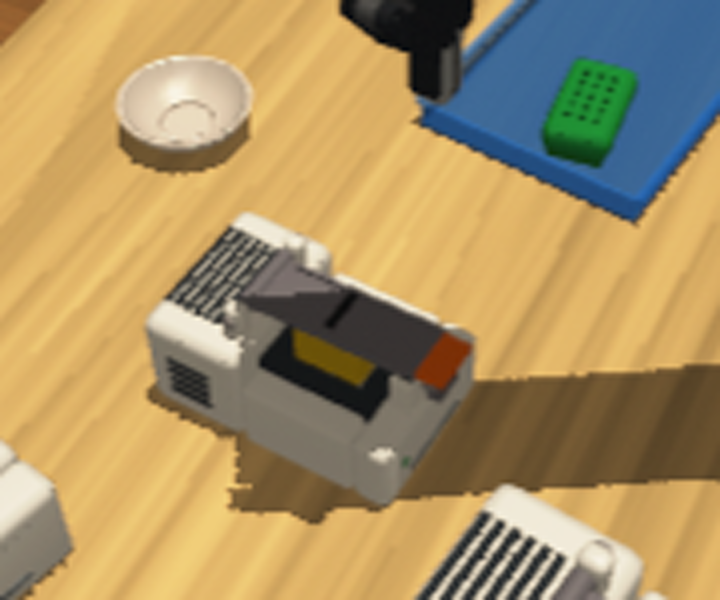

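The clamp stays shut at about 0.018 rad, inside the latched band and far below the 0.1 of a springback. The robot is clear of everything, so I hand the job in.

```bash
python3 -c "
from plant import r
print(r.finish_job())"
```

```text
the job is handed in; nothing more can be done
None
```

The cartridge is in the cradle of the smallest freshener, its clamp is latched shut, and the job is handed in at about 22 s of the 72 s allowed.

- **Regrip:** My first grasp held the cartridge about 8.6° tilted. I set it down on the free shelf between the tray and the freshener, gripped it again squarely, and lowered it into the cradle with no measurable contact force.
- **Seating:** After I let go, the cartridge's top was level at 90.1 mm, the expected resting height.
- **Clamp:** I swung it over with closed fingertips and pressed the tab in small steps. The upward force rose to about 9.6 N, fell to 5 N past the pawl, then jumped to about 16 N at the hard stop, where I eased off. These are readings at the end of each step; the highest was well under 30 N.
- **Last check:** With the robot clear, all three cameras put the clamp at about 0.018 rad, inside the latched range. The cameras disagreed by about 2 mm on its height, which is within calibration.
- **Not measured:** The click itself was judged from the drop in force and the clamp staying down. The cartridge's final depth was hidden under the clamp, so it is inferred from the clamp angle.
- **Other things:** I never touched the scrubber, dish or pump bottle. The scrubber and dish look unmoved in the last view, which does not show the pump bottle.

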